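# Gauge a slotted guide shoe and show it to the inspection camera

## Robot

A 7-joint arm with a two-finger parallel gripper is mounted at the origin on the work surface. World frame = base frame: x ahead of the robot, y to its left, z up, the work surface at z = 0. Lengths are in m, angles in degrees, forces in N, time in s.
With the tool pointing down it reaches from about 0.375 to 0.925 m from the base axis. Payload 3.1 kg.
Tool frame: the origin (TCP) lies on the centre line of the jaws, within the pads' length; the fingertips stand 22 mm ahead of it and the grasp point (between the pads) lies 3 mm ahead of it (tips_ahead is the distance from the TCP to the fingertips, in m); z points along the fingers, y is the line along which they close (so a half turn about z gives the same grasp; the last joint's range is limited). The gripper opens to 85 mm and grips with 20 to 120 N. Pads are 22 mm wide; open, the fingers measure 114 mm over their backs; the gripper's body (76 mm by 85 mm) begins 54 mm behind the grasp point. The pads swing forward as they close: fully open they stand 13 mm farther back than shut.
Start: joints at [-80.776, 21.939, 2.515, 91.553, -1.026, 66.532, -2.859], TCP at [0.166, 0.628, 0.217] pointing down, gripper open.
Joint ranges: [-149.38, 149.38], [-23.57, 123.04], [-84.95, 90], [0, 143.3], [-89.99, 269.99], [3.08, 112.72], [-163.45, 163.45]. Speed limits (degrees/s): [159.86, 159.86, 180, 180, 180, 180, 180].

## Interface

Orientations are given as a 3x3 rotation matrix whose columns are the frame's x, y, z axes.
In Python, from station import observe, snapshot, get_calibration, close_job, tips_ahead gives the robot as it stands.
- The arm moves only by the tool move_arm, never from a script. Its argument "commands" is a list of rows, each a list of 6 numbers: the shift along the tool's x, y, z in mm, then the turn, a rotation vector about the tool's x, y, z in degrees. In form: [[dx, dy, dz, rx, ry, rz], ...]. A call has 1 to 8 rows; each row is the pose to reach, as a shift and turn from the pose commanded when the call began, along the tool's axes at that moment; what a row does not reach only later rows make up. A row lasts 1/10 s, in which the tool goes at most 50 mm and 8.59 degrees, less where a joint would pass 70% of its speed; a pose out of reach is approached as far as the arm can. A call with a gripper value outside its range is refused whole. "grip" is the finger opening in mm, from 0 to 85.4, set as the call begins (left out, the last holds). The fingers move at their own pace and stop on an object; the grip force is fixed at half the most. Time passes only in rows, so rows that repeat a pose let the fingers close. It gives the time, the measured TCP pose, the force, the opening and the grip force at its end, in the units of the state.
- observe(): the state, without advancing time (a new reading comes with each control period).
- snapshot(name): name is "side" or "top"; returns (picture, depth): 480x640x3 uint8, blue, green, red; 480x640 float32, m along the optical axis (not along the pixel's ray), 0 where there is no reading.
- get_calibration(name): a dict with "mtx" (3x3 intrinsics, pixels), "pose" (4x4, takes a point from camera to world coordinates). Camera axes: x right, y down, z forward; pixel columns grow to the right and rows downward; lengths in m; the calibration is good to about 2 mm. A picture is of the moment at which its call begins. get_calibration takes no time and is no camera call.
- close_job(): hands the job in; it is judged then, once.
The state is a dict: "clock": time; "joints": joint angles; "joint_velocities": joint speeds; "tau": joint torques, N m; "tool_pos": TCP position; "tcp_rot": TCP orientation; "wrist_force": force on the tool from outside, world axes, zero at the start; "moment": the same for the moment, N m; "width": finger opening in m; "gripper_force": force on a finger pad.
Only numpy, scipy, OpenCV 4.12 (cv2) and the standard library are available. Lean on these libraries where they do the work, as an engineer would, in place of code of your own. Each camera call takes 0.05 s, during which the arm holds its last target. There are 200 camera calls.

## Task

Take the slotted steel guide shoe with the brass bush off the plywood board and try its slot on the upright gauge blade, all the way down until the shoe sits on the blue gauge base. Then show it to the inspection camera: hold it in the air with the bushed end facing the lens square on, slot still on the underside, the middle of that end face on the lens axis and 120 mm from the glass. Finish there, still holding it steady; leave the other parts and the camera undisturbed.

Things in the scene. Friction and masses are not known exactly. Their poses are not given: they have to be found in the camera images.
- board: Flat plywood board, 200 x 430 x 12 mm, fixed on the bench; the shoe, the sleeve and the arbor stand on it about 130 mm apart, in any order. Origin: centre of its underside; its top is at 12 mm height.
- shoe: Bright steel guide shoe, the part to handle: block 80 (x) x 36 (y) x 40 mm high (z), about 0.6 kg, with a slot 11 mm wide, 22 mm deep along its whole length in the middle of its underside. It lies slot down, its +x end away from the robot within 45 degrees. A brass ring of 16 mm with a black bore marks the +x end, above the slot. Origin: centre of the underside, at the slot's mouth.
- shoe_front (a point): Middle of the shoe's bushed +x end face (20 mm above its underside).
- shoe_back (a point): Middle of the shoe's plain -x end face (20 mm above its underside).
- gauge: Slot gauge, fixed to the bench: blue steel base 90 (x) x 66 (y) x 30 mm high, with an upright aluminium blade on its top, 60 mm long along x and 8 mm thick in y, centred, standing 17 mm above the base top; the blade's top 4 mm are tapered to an edge. Origin: centre of the base's underside. The shoe may go on either way round, its length along the blade's.
- gauge_seat (a point): Centre of the base's top face, at the foot of the blade (30 mm above the bench): where the middle of the shoe's underside comes when it is fully down.
- cam_head: Inspection camera: yellow body, black barrel, white ring light of 52 mm round the glass; reaches 130 mm back from the glass to its post. Origin: centre of the lens glass; x axis points out of the lens along the line of sight, sloping down 0.45 rad (26 degrees) and roughly towards the robot; y is level. Clamped at a height that differs each time (glass 240 to 320 mm above the bench).
- focus (a point): Point on the lens axis 120 mm in front of the glass (cam_head x = 0.12), in empty air: where the middle of the shoe's bushed end face is wanted. The camera's post (22 mm thick, 425 mm tall, on a 120 mm square foot) stands some 215 mm behind it, measured level.
- sleeve: Steel sleeve standing on the board, 44 mm in diameter, 55 mm high, bore 28 mm; leave alone. Origin: centre of its underside.
- arbor: Dark steel stepped arbor standing on the board on its 44 mm flange, 58 mm high; leave alone. Origin: centre of its underside.
- carton: Small cardboard carton 60 x 80 x 50 mm on the bench beyond the gauge; leave alone. Origin: centre of its underside.
Things that resemble listed ones, but are neither listed nor needed, are in the scene too. What is shaped like the shoe but purple or red is not meant. Of the things that look like the gauge, the middle-sized one is meant.

How it is judged:
By the outcome, as a careful person would: the job done as asked, in the order asked, and still so for the second after the job is handed in, while the arm keeps its last pose, push and grip.
It also fails if it takes over 48 s, if anything falls off the work surface, if the arm or the gripper's body presses on something with over 40 N, if the wrist force passes 120 N, or if a joint passes its speed limit or range.

## Working session

There is one attempt and no reset: what is moved stays moved. The work goes in short steps, Python scripts to look and compute and a tool call to move; the robot and the scene stay as the last step left them, time stands still between calls to the robot, and variables do not carry over. Pictures are saved under pics/ and viewed, at most 10 in all, crops included, and the job is handed in when it is done.

Besides the shell and the picture viewer there is one more tool, called after ">>>" by a JSON object that holds its "api" and its "payload", one argument or row to a line. move_arm: Moves the arm, as the interface text tells. Its arguments: {"type":"object","properties":{"commands":{"type":"array","items":{"type":"array","items":{"type":"number"}}},"grip":{"type":"number"}},"required":["commands"]}

```bash
ls; mkdir -p pics; python3 - <<'E'
from station import *
import cv2,numpy as np
for n in("side","top"):
    p,d=snapshot(n); cv2.imwrite(f"pics/{n}0.png",p); np.savez(f"{n}0.npz",p=p,d=d)
    c=get_calibration(n); print(n,np.round(c["mtx"],1).tolist(),np.round(c["pose"],3).tolist())
print(observe())
E
```

```text
pics
side [[469.3, 0.0, 328.6], [0.0, 469.3, 239.1], [0.0, 0.0, 1.0]] [[0.906, -0.254, 0.34, 0.108], [-0.424, -0.551, 0.719, -0.881], [0.005, -0.795, -0.607, 0.942], [0.0, 0.0, 0.0, 1.0]]
top [[534.1, 0.0, 310.1], [0.0, 534.1, 243.5], [0.0, 0.0, 1.0]] [[-0.018, -0.983, 0.182, 0.34], [-1.0, 0.02, 0.008, 0.017], [-0.011, -0.181, -0.983, 1.338], [0.0, 0.0, 0.0, 1.0]]
{'clock': 0.1, 'joints': array([-80.77438858,  21.98920223,   2.51386383,  91.63861192,
        -1.02603182,  66.53203356,  -2.85816686]), 'joint_velocities': array([-0.00445965, -0.08251414, -0.0536014 , -0.31782095,  0.08298755,
        0.04861045,  0.02081782]), 'tau': array([ 2.60792462e-03, -4.34724712e+01,  1.02943126e+00, -2.50452554e+01,
        1.08968836e-02,  5.42664711e-03, -9.18129359e-06]), 'tool_pos': array([0.16615765, 0.62749394, 0.2154035 ]), 'tcp_rot': array([[-9.66707962e-01,  2.55881775e-01, -4.82653680e-04],
       [ 2.55882195e-01,  9.66705121e-01, -2.34769499e-03],
       [-1.34148576e-04, -2.39303792e-03, -9.99997128e-01]]), 'wrist_force': array([ 0.17017234, -0.85604934,  0.59699368]), 'moment': array([0.03030903, 0.02929465, 0.00779501]), 'gripper_force': 0.0, 'width': 0.08548533160252006}
```

View pics/side0.png

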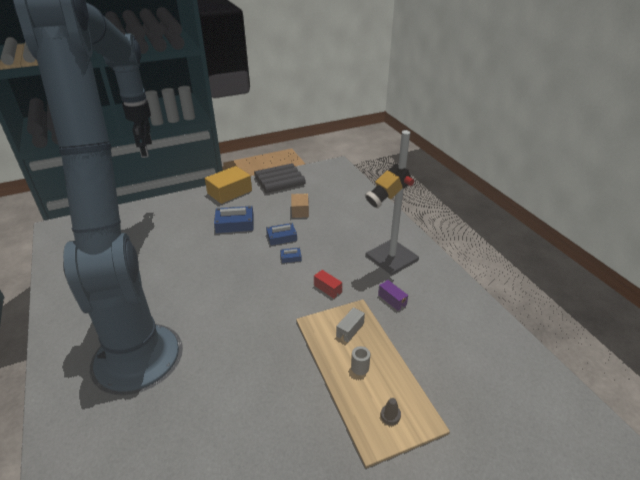

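View pics/top0.png

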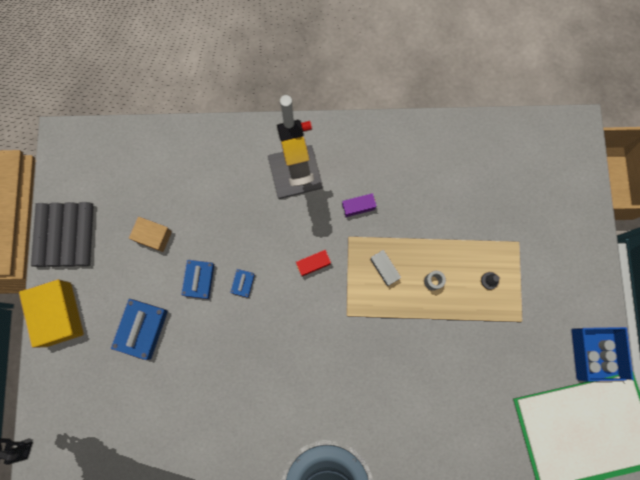

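Side view: candidates for the shoe are grey on the board (350,325), red (328,284) and purple (393,294). Gauges are large (234,220), middle (282,233) and small (291,255), and the camera glass is near (374,198). In the top view the shoe is at (385,268), the middle gauge at (198,280) and the lens at (300,182). I choose the grey shoe and the middle gauge, and check them in a close crop.

```bash
cat > h.py <<'E'
import numpy as np,cv2
from station import *
def load(n,tag="0"):
    z=np.load(f"{n}{tag}.npz"); return z["p"],z["d"]
def cloud(n,d):
    c=get_calibration(n);K=c["mtx"];T=np.array(c["pose"])
    v,u=np.mgrid[:480,:640]
    P=np.stack([(u-K[0,2])/K[0,0]*d,(v-K[1,2])/K[1,1]*d,d],-1)@T[:3,:3].T+T[:3,3]
    P[d==0]=np.nan
    return P
def ray(n,u,v):
    c=get_calibration(n);K=c["mtx"];T=np.array(c["pose"])
    r=T[:3,:3]@np.array([(u-K[0,2])/K[0,0],(v-K[1,2])/K[1,1],1]);return T[:3,3],r/np.linalg.norm(r)
def plane(n,uv,z):
    out=[]
    for u,v in uv:
        o,r=ray(n,u,v); out.append((o+r*(z-o[2])/r[2])[:2])
    return np.array(out)
def tri(a,b):
    (o1,r1),(o2,r2)=ray("side",*a),ray("top",*b)
    s=np.linalg.lstsq(np.c_[r1,-r2],o2-o1,rcond=None)[0]
    p,q=o1+r1*s[0],o2+r2*s[1];return (p+q)/2,np.linalg.norm(p-q)
def proj(n,X):
    c=get_calibration(n);K=c["mtx"];T=np.array(c["pose"])
    x=K@(T[:3,:3].T@(np.array(X)-T[:3,3]));return x[:2]/x[2]
E
python3 - <<'E'
from h import *
S,ds=load("side");T,dt=load("top")
def crop(I,u,v,r,w=400,h=300):
    return cv2.resize(I[v-int(r*.75):v+int(r*.75),u-r:u+r],(w,h),interpolation=cv2.INTER_CUBIC)
cv2.imwrite("pics/crop1.png",np.vstack([np.hstack([crop(S,350,325,28),crop(T,385,268,28)]),np.hstack([crop(S,392,185,40),crop(T,296,150,60)])]))
for n,d,I in(("side",ds,S),("top",dt,T)):
    P=cloud(n,d)
    for nm,(u,v) in {"shoe":{"side":(352,318),"top":(385,268)},"gauge":{"side":(282,233),"top":(198,280)},"ring":{"side":(374,198),"top":(300,182)}}.items():
        u,v=v if 0 else {"a":0} and (0,0) if 0 else (u,v)
        pass
    px={"side":dict(shoe=(352,318),gauge=(290,238),ring=(374,198),board=(330,345),bench=(200,330)),"top":dict(shoe=(385,268),gauge=(208,280),ring=(300,182),board=(410,300),bench=(300,320))}[n]
    for k,(u,v) in px.items(): print(n,k,np.round(P[v,u],4),I[v,u])
    # gauge base: blue colour, height near 30mm
    hsv=cv2.cvtColor(I,cv2.COLOR_BGR2HSV)
    blue=(hsv[...,0]>100)&(hsv[...,0]<130)&(hsv[...,1]>110)&(abs(P[...,2]-.03)<.006)
    u,v=px["gauge"]; roi=np.zeros_like(blue);roi[v-28:v+28,u-28:u+28]=1
    N,l,st,ce=cv2.connectedComponentsWithStats((blue).astype(np.uint8))
    for i in range(1,N):
        if st[i,4]>60:
            q=P[l==i];r=cv2.minAreaRect((q[:,:2]*1000).astype(np.float32));print(" blue",n,ce[i].round(),st[i,4],np.round(r[0],1),np.round(r[1],1),round(r[2],1),np.round(np.nanmedian(q[:,2]),4))
    b=P[px["board"][1],px["board"][0]]
    u,v=px["shoe"];m=np.zeros((480,640),bool);m[v-30:v+30,u-30:u+30]=1
    m&=(P[...,2]>.044)&(P[...,2]<.062)&(hsv[...,1]<60)
    N,l,st,ce=cv2.connectedComponentsWithStats(m.astype(np.uint8))
    for i in range(1,N):
        if st[i,4]>40:
            q=P[l==i];r=cv2.minAreaRect((q[:,:2]*1000).astype(np.float32));print(" shoe",n,ce[i].round(),st[i,4],np.round(r[0],1),np.round(r[1],1),round(r[2],1),np.round(np.nanmedian(q[:,2]),4))
E
```

```text
side shoe [ 0.5197 -0.1535  0.0519] [142 146 146]
side gauge [0.5151 0.2749 0.0152] [73 58 51]
side ring [0.671  0.028  0.2702] [158 167 172]
side board [ 0.4449 -0.1807  0.0137] [124 161 185]
side bench [ 0.1606  0.0202 -0.0012] [127 129 130]
 blue side [281. 233.] 126 [496.  304.3] [54.  84.4] 76.8 0.029
 shoe side [350. 321.] 374 [ 513.3 -156.1] [83.5 38.5] 31.4 0.051
top shoe [ 0.5137 -0.154   0.0485] [161 166 166]
top gauge [0.495  0.2804 0.0303] [142  89  46]
top ring [0.6645 0.0435 0.2797] [176 187 194]
top board [ 0.4381 -0.218   0.0067] [124 169 193]
top bench [0.3941 0.0558 0.0056] [137 143 145]
 blue top [198. 279.] 732 [498.7 307.2] [66.4 88.6] 82.3 0.0306
 blue top [579. 353.] 124 [ 300.7 -609.9] [  5.9 117. ] 89.4 0.0295
 blue top [621. 354.] 148 [ 299.  -709.9] [  9.5 116.6] 88.4 0.0303
 shoe top [386. 267.] 497 [ 515.9 -155.5] [80.3 36.6] 29.2 0.0528
```

View pics/crop1.png

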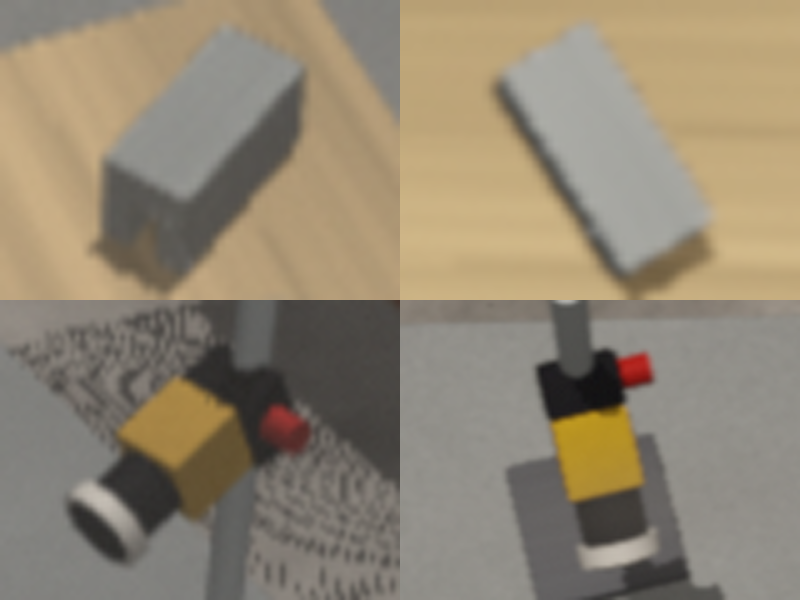

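The crop shows the grey shoe slot down, with its slot visible at the near end, and the camera head with its white ring. Next I measure poses by ray casting and triangulation.

```bash
cat >> h.py <<'E'
def rect(q):
    r=cv2.minAreaRect((q*1000).astype(np.float32));b=cv2.boxPoints(r);e=b[1]-b[0];f=b[2]-b[1]
    e=e if np.linalg.norm(e)>np.linalg.norm(f) else f
    a=np.degrees(np.arctan2(e[1],e[0]));a=(a+90)%180-90
    return np.round(r[0],1),np.round(sorted(r[1]),1),round(float(a),1)
def comp(m,u,v):
    N,l,st,ce=cv2.connectedComponentsWithStats(m.astype(np.uint8));
    d=np.hypot(ce[1:,0]-u,ce[1:,1]-v)-st[1:,4]*.01; i=1+np.argmin(d);return l==i,ce[i]
E
python3 - <<'E'
from h import *
print("tips",tips_ahead if not callable(tips_ahead) else tips_ahead())
px={"side":dict(shoe=(350,321),gauge=(281,233),ring=(374,198)),"top":dict(shoe=(385,268),gauge=(198,280),ring=(300,182))}
R={}
for n in("side","top"):
    I,d=load(n);P=cloud(n,d);hsv=cv2.cvtColor(I,cv2.COLOR_BGR2HSV);H,Sa,V=cv2.split(hsv)
    # shoe top
    u,v=px[n]["shoe"];w=np.zeros((480,640),bool);w[v-26:v+26,u-26:u+26]=1
    m,c=comp(w&(Sa<45)&(V>118)&(P[...,2]>.035),u,v)
    ys,xs=np.nonzero(m);R[n,"shoe"]=c
    print(n,"shoe",c.round(1),m.sum(),rect(plane(n,np.c_[xs,ys],.052)))
    # gauge base top
    u,v=px[n]["gauge"];w[:]=0;w[v-24:v+24,u-22:u+22]=1
    top=w&(H>100)&(H<125)&(Sa>100)&(V>(110 if n=="top" else 0))&(P[...,2]>.024)
    m=cv2.morphologyEx(top.astype(np.uint8),cv2.MORPH_CLOSE,np.ones((9,9)));m,c=comp(m,u,v)
    ys,xs=np.nonzero(m);print(n,"gauge",c.round(1),m.sum(),rect(plane(n,np.c_[xs,ys],.03)))
    bl,c=comp(w&(Sa<90)&(V>100)&(P[...,2]>.033),u,v);ys,xs=np.nonzero(bl);R[n,"blade"]=c
    print(n,"blade",c.round(1),bl.sum(),rect(plane(n,np.c_[xs,ys],.047)))
    # ring: white, high
    u,v=px[n]["ring"];w[:]=0;w[v-20:v+20,u-20:u+20]=1
    m=w&(Sa<50)&(V>140)&(P[...,2]>.2);m,c=comp(m,u,v);q=P[m]
    print(n,"ring",c.round(1),m.sum(),np.round(np.nanmean(q,0),4))
    ct=max(cv2.findContours(m.astype(np.uint8),0,cv2.CHAIN_APPROX_NONE)[0],key=len)
    print("  ell",cv2.fitEllipse(cv2.convexHull(ct)))
    # yellow body
    m,c=comp((H>15)&(H<28)&(Sa>130)&(P[...,2]>.24)&(P[...,2]<.42)&(P[...,0]>.6),u,v);q=P[m]
    print(n,"yellow",c.round(1),m.sum(),np.round(np.nanmean(q,0),4))
    if n=="top":
        A=np.c_[q[:,:2],np.ones(len(q))];k=np.linalg.lstsq(A,q[:,2],rcond=None)[0];r=abs(q[:,2]-A@k)
        k=np.linalg.lstsq(A[r<.006],q[r<.006,2],rcond=None)[0];nn=np.r_[-k[:2],1];nn/=np.linalg.norm(nn);print("  yellow normal",nn,"tilt",np.arccos(nn[2]),"yaw",np.degrees(np.arctan2(nn[1],nn[0])))
        print("  yellow rect px",cv2.minAreaRect(np.argwhere(m)[:,::-1].astype(np.float32)))
print("shoe tri",tri(R["side","shoe"],R["top","shoe"]),"blade tri",tri(R["side","blade"],R["top","blade"]))
print("post top",tri((405,133),(286.5,101)))
for n in("side","top"):
    I,d=load(n);P=cloud(n,d)
    m=(P[...,0]>.74)&(P[...,0]<1.0)&(abs(P[...,1]-.06)<.08)&(P[...,2]>.03)&(P[...,2]<.43)
    q=P[m];
    for a in np.arange(.03,.43,.05):
        k=q[(q[:,2]>=a)&(q[:,2]<a+.05)]
        if len(k):print(n,round(a,2),len(k),np.round(np.median(k,0),4),np.round(np.ptp(k,0),3))
E
```

```text
tips 0.022
side shoe [350.2 319.5] 315 (array([ 513.6, -155.5]), array([35. , 78.4]), 30.2)
side gauge [280.5 233. ] 174 (array([495.3, 300.9]), array([56.5, 86.3]), -10.9)
side blade [280.4 227.6] 57 (array([493.9, 301.2]), array([25. , 58.9]), -7.2)
side ring [372.8 195.9] 52 [0.6692 0.032  0.2749]
  ell ((372.4608154296875, 196.36380004882812), (5.922691345214844, 13.253607749938965), 128.9797821044922)
side yellow [387.1 179.3] 234 [0.7214 0.05   0.3036]
top shoe [385.5 267.2] 488 (array([ 515.5, -154.7]), array([36.8, 80.3]), 29.6)
top gauge [196.8 278.8] 902 (array([499.2, 308.3]), array([63.9, 87.8]), -8.2)
top blade [195.8 278. ] 87 (array([498.7, 307.2]), array([ 9.7, 59.8]), -8.3)
top ring [301.1 180.4] 134 [0.6691 0.0413 0.2761]
  ell ((301.0854797363281, 178.8671112060547), (10.325467109680176, 24.248233795166016), 76.66853332519531)
top yellow [294.7 150.2] 594 [0.724  0.0526 0.3054]
  yellow normal [-0.39667239 -0.08011955  0.91445715] tilt 0.41663187769492144 yaw -168.58107376757116
  yellow rect px ((294.79412841796875, 150.17648315429688), (25.951311111450195, 23.283
[... 271 characters left out ...]
 np.float64(0.003387823769727082))
side 0.03 91 [0.7684 0.0568 0.0565] [0.023 0.018 0.049]
side 0.08 96 [0.7678 0.0566 0.1062] [0.022 0.021 0.049]
side 0.13 103 [0.7678 0.0562 0.1557] [0.022 0.024 0.049]
side 0.18 107 [0.7685 0.0559 0.2057] [0.021 0.019 0.049]
side 0.23 89 [0.7653 0.0485 0.2611] [0.041 0.038 0.049]
side 0.28 343 [0.7624 0.0396 0.3121] [0.052 0.071 0.049]
side 0.33 134 [0.7675 0.0564 0.356 ] [0.022 0.021 0.049]
side 0.38 149 [0.7682 0.0565 0.4067] [0.021 0.022 0.045]
top 0.23 1 [0.7446 0.0805 0.2706] [0. 0. 0.]
top 0.28 571 [0.7612 0.0516 0.3166] [0.059 0.073 0.047]
top 0.33 114 [0.7672 0.0621 0.356 ] [0.014 0.021 0.05 ]
top 0.38 214 [0.7693 0.0631 0.4218] [0.023 0.021 0.049]
```

```bash
cat >> h.py <<'E'
from scipy.spatial.transform import Rotation as Ro
def down(yaw):
    c,s=np.cos(np.radians(yaw)),np.sin(np.radians(yaw));return np.array([[c,s,0],[s,-c,0],[0,0,-1.]])
def row(p,R):
    o=observe();Rc=o["tcp_rot"]
    d=Rc.T@(np.array(p)-o["tool_pos"])*1000;w=Ro.from_matrix(Rc.T@R).as_rotvec(degrees=True)
    print("row",np.round(d,1).tolist(),np.round(w,2).tolist(),"t",round(o["clock"],2))
E
python3 -c "
from h import *
row([.5145,-.155,.16],down(210))"
```

```text
row [-537.0, -667.2, 57.1] [-0.13, -0.05, -44.83] t 0.1
```

>>> {"api": "move_arm", "payload": {
  "commands": [
    [-537, -667, 57, 0, 0, -45],
    [-537, -667, 57, 0, 0, -45],
    [-537, -667, 57, 0, 0, -45],
    [-537, -667, 57, 0, 0, -45],
    [-537, -667, 57, 0, 0, -45],
    [-537, -667, 57, 0, 0, -45],
    [-537, -667, 57, 0, 0, -45],
    [-537, -667, 57, 0, 0, -45]
  ],
  "grip": 85
}}

```text
clock: 0.9
tool_pos: [0.3283, 0.2632, 0.1898]
tcp_rot: [[-0.864, -0.503, -0.0], [-0.503, 0.864, -0.0], [0.0, 0.0, -1.0]]
wrist_force: [1.6, -0.4, -0.0]
width: 0.0849
gripper_force: 0.0
```

```bash
python3 -c "
from h import *
row([.5145,-.155,.16],down(210))"
```

```text
row [49.3, -455.1, 29.8] [0.0, -0.01, 0.18] t 0.9
```

>>> {"api": "move_arm", "payload": {
  "commands": [
    [49, -450, 30, 0, 0, 0],
    [49, -450, 30, 0, 0, 0],
    [49, -450, 30, 0, 0, 0],
    [49, -450, 30, 0, 0, 0],
    [49, -450, 30, 0, 0, 0],
    [49, -450, 30, 0, 0, 0],
    [49, -450, 30, 0, 0, 0],
    [49, -450, 30, 0, 0, 0]
  ]
}}

```text
clock: 1.7
tool_pos: [0.4904, -0.1009, 0.1636]
tcp_rot: [[-0.864, -0.503, 0.0], [-0.503, 0.864, 0.001], [-0.0, 0.0, -1.0]]
wrist_force: [0.5, 0.7, -0.0]
width: 0.085
gripper_force: 0.0
```

```bash
python3 -c "
from h import *
row([.5145,-.155,.10],down(210))"
```

```text
row [6.4, -58.9, 63.6] [0.02, 0.03, 0.2] t 1.7
```

>>> {"api": "move_arm", "payload": {
  "commands": [
    [6, -45, 30, 0, 0, 0.2],
    [6, -45, 60, 0, 0, 0.2],
    [6, -45, 60, 0, 0, 0.2],
    [6, -45, 60, 0, 0, 0.2],
    [6, -45, 60, 0, 0, 0.2]
  ]
}}

```text
clock: 2.2
tool_pos: [0.5084, -0.14, 0.1049]
tcp_rot: [[-0.865, -0.501, 0.002], [-0.501, 0.865, 0.001], [-0.002, -0.0, -1.0]]
wrist_force: [0.6, -0.0, -0.5]
width: 0.0849
gripper_force: 0.0
```

```bash
python3 - <<'E'
from h import *
row([.5145,-.155,.043],down(210))
I,d=snapshot("side");J,e=snapshot("top");P=cloud("side",d)
cv2.imwrite("pics/pre.png",np.hstack([cv2.resize(I[260:380,280:440],(400,300),interpolation=2),cv2.resize(J[208:328,305:465],(400,300),interpolation=2)]))
E
```

```text
row [2.3, -16.0, 61.9] [-0.01, 0.1, 0.09] t 2.2
```

View pics/pre.png

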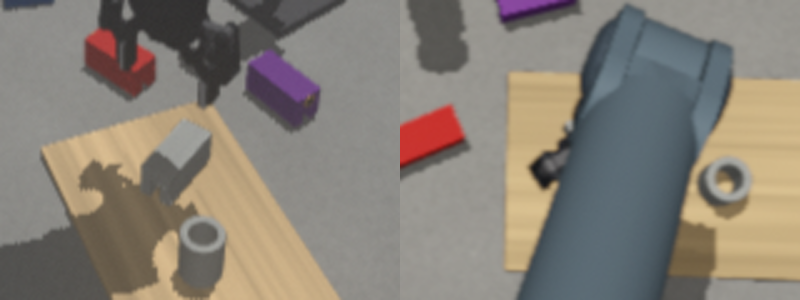

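The jaws straddle the shoe in the side crop, with the sleeve clear of them. Descend and grip.

>>> {"api": "move_arm", "payload": {
  "commands": [
    [2, -16, 10, 0, 0, 0],
    [2, -16, 30, 0, 0, 0],
    [2, -16, 50, 0, 0, 0],
    [2, -16, 62, 0, 0, 0],
    [2, -16, 62, 0, 0, 0],
    [2, -16, 62, 0, 0, 0]
  ]
}}

```text
clock: 2.9
tool_pos: [0.5144, -0.1558, 0.0425]
tcp_rot: [[-0.866, -0.5, 0.001], [-0.5, 0.866, 0.0], [-0.001, -0.001, -1.0]]
wrist_force: [0.3, -0.4, 0.9]
width: 0.0852
gripper_force: 0.0
```

```bash
python3 - <<'E'
from h import *
row([.5145,-.155,.043],down(210));o=observe();print(o["tool_pos"],o["wrist_force"])
E
```

```text
row [-0.4, 0.6, -0.5] [-0.03, 0.05, 0.02] t 2.9
[ 0.51444499 -0.15576003  0.04251168] [ 0.26143943 -0.40152588  0.87528846]
```

>>> {"api": "move_arm", "payload": {
  "commands": [
    [0, 0, 0, 0, 0, 0],
    [0, 0, 0, 0, 0, 0],
    [0, 0, 0, 0, 0, 0],
    [0, 0, 0, 0, 0, 0],
    [0, 0, 0, 0, 0, 0],
    [0, 0, 0, 0, 0, 0],
    [0, 0, 0, 0, 0, 0]
  ],
  "grip": 20
}}

```text
clock: 3.6
tool_pos: [0.5138, -0.156, 0.0418]
tcp_rot: [[-0.866, -0.5, -0.0], [-0.5, 0.866, -0.0], [0.0, 0.0, -1.0]]
wrist_force: [-0.2, -0.5, -0.1]
width: 0.0202
gripper_force: 0.0
```

```bash
python3 - <<'E'
from h import *
I,d=snapshot("side")
cv2.imwrite("pics/grip.png",cv2.resize(I[290:350,310:390],(400,300),interpolation=2))
E
```

```text
(no output)
```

View pics/grip.png

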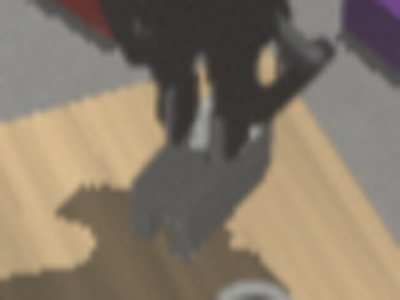

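The fingers closed to 20 mm without force and seem to be above the shoe. I compare their depth with the stated TCP.

```bash
python3 - <<'E'
from h import *
I,d=snapshot("side");P=cloud("side",d);o=observe()
print(o["tool_pos"],o["wrist_force"],o["width"],proj("side",o["tool_pos"]),proj("side",o["tool_pos"]-[0,0,.022]))
for u,v in[(346,313),(346,317),(354,317),(356,320),(351,316),(345,323),(352,330),(360,325),(350,306),(361,315)]: print((u,v),I[v,u],np.round(P[v,u],3))
E
```

```text
[ 0.51383475 -0.15606902  0.04176462] [0.18098466 0.65209363 0.2508247 ] 0.020124816025835685 [350.27938367 322.11783316] [349.99922928 327.94294021]
(346, 313) [49 53 56] [ 0.503 -0.15   0.075]
(346, 317) [59 63 66] [ 0.504 -0.149  0.058]
(354, 317) [77 79 81] [ 0.513 -0.174  0.079]
(356, 320) [52 55 59] [ 0.517 -0.179  0.07 ]
(351, 316) [126 130 129] [ 0.521 -0.145  0.051]
(345, 323) [86 89 90] [ 0.494 -0.164  0.055]
(352, 330) [84 88 90] [ 0.507 -0.179  0.039]
(360, 325) [81 85 86] [ 0.541 -0.161  0.023]
(350, 306) [113 146 167] [ 0.554 -0.079  0.012]
(361, 315) [113 115 116] [ 0.52  -0.197  0.104]
```

```bash
python3 - <<'E'
from h import *
for n in("side","top"):
    I,d=load(n);P=cloud(n,d)
    for z in(.2154,.1934): print(n,z,proj(n,[.16616,.62749,z]))
    m=(np.linalg.norm(P[...,:2]-[.166,.627],axis=-1)<.09)&(P[...,2]>.12)&(P[...,2]<.4)
    print(m.sum(),np.sort(P[m][:,2])[:12].round(3), np.argwhere(m&(P[...,2]<.24))[:,::-1].tolist()[:30])
I,d=snapshot("side");P=cloud("side",d);m=(np.linalg.norm(P[...,:2]-[.514,-.156],axis=-1)<.06)&(I.max(-1)<75)&(P[...,2]<.1)&(P[...,2]>.03)
for v,u in np.argwhere(m)[-15:]: print(u,v,P[v,u].round(3),I[v,u])
E
```

```text
side 0.2154 [149.24409815 157.47577493]
side 0.1934 [150.74742594 163.44149764]
852 [0.239 0.241 0.242 0.242 0.243 0.243 0.243 0.244 0.245 0.245 0.245 0.246] [[146, 157]]
top 0.2154 [ 15.27496985 435.20534881]
top 0.1934 [ 21.19899558 433.37006258]
682 [0.244 0.247 0.248 0.248 0.249 0.252 0.252 0.253 0.254 0.254 0.254 0.255] []
357 317 [ 0.518 -0.181  0.083] [50 54 57]
358 317 [ 0.522 -0.179  0.079] [52 56 59]
345 318 [ 0.5   -0.152  0.059] [62 67 69]
355 318 [ 0.515 -0.177  0.077] [56 59 62]
356 318 [ 0.517 -0.179  0.078] [52 56 59]
357 318 [ 0.518 -0.181  0.079] [49 53 58]
358 318 [ 0.526 -0.172  0.067] [59 62 64]
355 319 [ 0.514 -0.179  0.076] [59 62 65]
356 319 [ 0.518 -0.176  0.071] [51 55 59]
357 319 [ 0.518 -0.182  0.076] [55 58 61]
355 320 [ 0.515 -0.177  0.069] [58 62 65]
356 320 [ 0.517 -0.18   0.072] [53 58 60]
357 320 [ 0.519 -0.181  0.072] [62 65 68]
355 321 [ 0.516 -0.175  0.064] [65 68 71]
356 321 [ 0.517 -0.179  0.067] [61 64 67]
```

The gripper's real tips sit about 37 mm above where the stated TCP puts them. This held at the start picture too, with open tips at z≈0.24 against TCP 0.215. I open up and go lower in small steps, watching the force.

>>> {"api": "move_arm", "payload": {
  "commands": [
    [0, 0, -6, 0, 0, 0],
    [0, 0, -6, 0, 0, 0],
    [0, 0, -6, 0, 0, 0],
    [0, 0, -6, 0, 0, 0],
    [0, 0, -6, 0, 0, 0],
    [0, 0, -6, 0, 0, 0]
  ],
  "grip": 85
}}

```text
clock: 4.35
tool_pos: [0.5137, -0.156, 0.0477]
tcp_rot: [[-0.866, -0.5, -0.0], [-0.5, 0.866, -0.0], [0.0, 0.0, -1.0]]
wrist_force: [-0.4, -0.3, 0.2]
width: 0.085
gripper_force: 0.0
```

>>> {"api": "move_arm", "payload": {
  "commands": [
    [0, 0, 6, 0, 0, 0],
    [0, 0, 12, 0, 0, 0],
    [0, 0, 18, 0, 0, 0],
    [0, 0, 24, 0, 0, 0],
    [0, 0, 30, 0, 0, 0],
    [0, 0, 30, 0, 0, 0]
  ]
}}

```text
clock: 4.95
tool_pos: [0.5128, -0.1558, 0.0166]
tcp_rot: [[-0.866, -0.5, -0.002], [-0.5, 0.866, 0.0], [0.002, 0.001, -1.0]]
wrist_force: [-0.2, 0.8, -0.3]
width: 0.0853
gripper_force: 0.0
```

```bash
python3 - <<'E'
from h import *
I,d=snapshot("side");P=cloud("side",d);o=observe();print(o["tool_pos"],o["wrist_force"],o["width"])
m=(np.linalg.norm(P[...,:2]-[.514,-.156],axis=-1)<.075)&(I.max(-1)<60)&(P[...,2]>.02)&(P[...,2]<.2)
q=P[m];a=np.array([-.5,.866]);s=(q[:,:2]-[.514,-.156])@a
for lo,hi in((-.075,-.035),(.035,.075),(-.03,.03)):
    k=q[(s>lo)&(s<hi)]; print(lo,len(k),np.sort(k[:,2])[:6].round(3),k[np.argsort(k[:,2])[:6]].mean(0).round(3))
cv2.imwrite("pics/low.png",cv2.resize(I[260:350,290:410],(400,300),interpolation=2))
E
```

```text
[ 0.51326294 -0.15595437  0.01710542] [-0.73116471 -0.58915981  0.40380529] 0.08485638076525774
-0.075 254 [0.066 0.068 0.069 0.071 0.072 0.073] [ 0.535 -0.206  0.07 ]
0.035 139 [0.052 0.052 0.053 0.056 0.057 0.058] [ 0.487 -0.12   0.055]
-0.03 416 [0.108 0.108 0.112 0.112 0.112 0.113] [ 0.503 -0.161  0.111]
```

View pics/low.png

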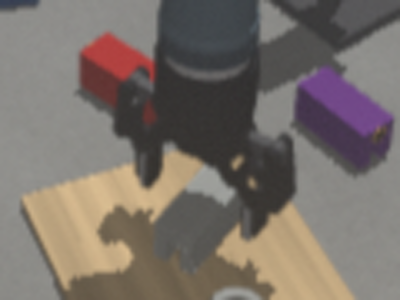

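>>> {"api": "move_arm", "payload": {
  "commands": [
    [0, 0, 5, 0, 0, 0],
    [0, 0, 10, 0, 0, 0],
    [0, 0, 14, 0, 0, 0],
    [0, 0, 14, 0, 0, 0]
  ]
}}

```text
clock: 5.4
tool_pos: [0.5132, -0.1558, 0.0031]
tcp_rot: [[-0.866, -0.5, -0.001], [-0.5, 0.866, 0.0], [0.001, 0.001, -1.0]]
wrist_force: [0.0, 0.2, -1.1]
width: 0.0853
gripper_force: 0.0
```

>>> {"api": "move_arm", "payload": {
  "commands": [
    [0, 0, 0, 0, 0, 0],
    [0, 0, 0, 0, 0, 0],
    [0, 0, 0, 0, 0, 0],
    [0, 0, 0, 0, 0, 0],
    [0, 0, 0, 0, 0, 0],
    [0, 0, 0, 0, 0, 0],
    [0, 0, 0, 0, 0, 0]
  ],
  "grip": 20
}}

```text
clock: 6.1
tool_pos: [0.514, -0.1559, 0.0042]
tcp_rot: [[-0.866, -0.5, 0.0], [-0.5, 0.866, 0.001], [-0.0, 0.0, -1.0]]
wrist_force: [-1.6, 1.7, 5.7]
width: 0.035
gripper_force: 62.0
```

Gripped at about 36 mm with 62 N. Lift and check the hold.

>>> {"api": "move_arm", "payload": {
  "commands": [
    [0, 0, -10, 0, 0, 0],
    [0, 0, -40, 0, 0, 0],
    [0, 0, -80, 0, 0, 0],
    [0, 0, -130, 0, 0, 0],
    [0, 0, -130, 0, 0, 0],
    [0, 0, -130, 0, 0, 0]
  ]
}}

```text
clock: 6.7
tool_pos: [0.5133, -0.1557, 0.1338]
tcp_rot: [[-0.866, -0.5, 0.0], [-0.5, 0.866, 0.001], [-0.0, 0.0, -1.0]]
wrist_force: [-0.4, 1.3, -7.8]
width: 0.0351
gripper_force: 62.4
```

```bash
python3 - <<'E'
from h import *
I,d=snapshot("side");P=cloud("side",d);np.savez("side1.npz",p=I,d=d);o=observe();print(o["tool_pos"],o["wrist_force"],o["width"])
u,v=proj("side",o["tool_pos"]+[0,0,.02]).astype(int);print(u,v)
cv2.imwrite("pics/lift.png",cv2.resize(I[v-45:v+45,u-60:u+60],(800,600),interpolation=2))
E
```

```text
[ 0.51140938 -0.155011    0.13191446] [-1.46180974  0.44927806 -8.08371018] 0.03506476955265099
350 290
```

View pics/lift.png

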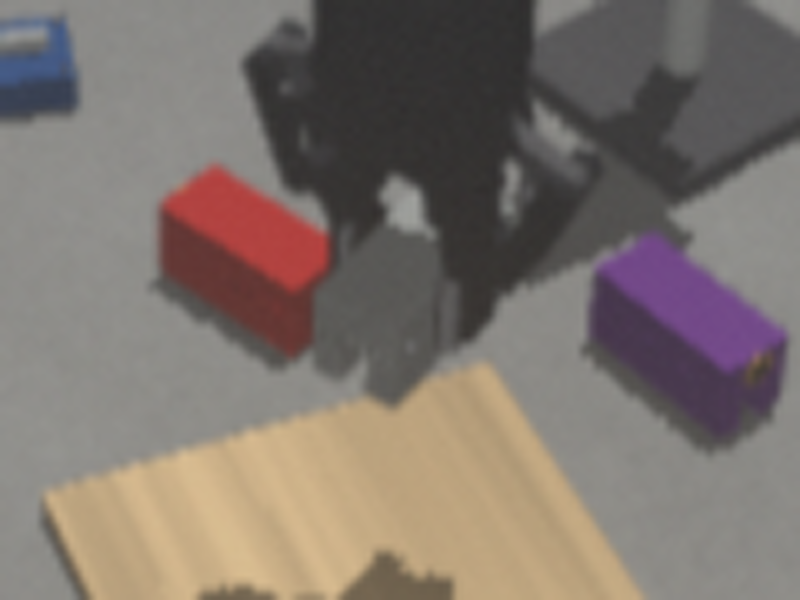

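```bash
python3 - <<'E'
from h import *
I,d=load("side","1");P=cloud("side",d)
for v in range(284,309,2): print(v,[(u,int(I[v,u].max()),P[v,u].round(3).tolist()) for u in range(353,366,3)])
print([ (u,v,P[v,u].round(3).tolist()) for u,v in((341,295),(348,298),(349,303),(345,290))])
E
```

```text
284 [(353, 89, [0.513, -0.161, 0.179]), (356, 67, [0.509, -0.182, 0.199]), (359, 55, [0.515, -0.187, 0.2]), (362, 56, [0.523, -0.187, 0.197]), (365, 55, [0.522, -0.202, 0.21])]
286 [(353, 90, [0.509, -0.17, 0.182]), (356, 75, [0.514, -0.175, 0.184]), (359, 57, [0.514, -0.189, 0.196]), (362, 56, [0.521, -0.191, 0.195]), (365, 55, [0.523, -0.2, 0.202])]
288 [(353, 89, [0.507, -0.173, 0.179]), (356, 84, [0.512, -0.179, 0.181]), (359, 62, [0.517, -0.184, 0.184]), (362, 56, [0.528, -0.18, 0.176]), (365, 70, [0.522, -0.202, 0.198])]
290 [(353, 90, [0.504, -0.178, 0.178]), (356, 89, [0.512, -0.18, 0.176]), (359, 63, [0.518, -0.183, 0.176]), (362, 57, [0.527, -0.182, 0.172]), (365, 130, [0.629, -0.029, -0.0])]
292 [(353, 88, [0.503, -0.181, 0.174]), (356, 89, [0.511, -0.181, 0.171]), (359, 65, [0.518, -0.184, 0.171]), (362, 59, [0.525, -0.185, 0.169]), (365, 138, [0.627, -0.032, -0.005])]
294 [(353, 88, [0.502, -0.184, 0.171]), (356, 90, [0.512, -0.181, 0.164]), (359, 62, [0.519, -0.182, 0.162]), (362, 108, [0.527, -0.183, 0.16]), (365, 143, [0.622, -0.041, -0.003])]
296 [(353, 88, [0.503, -
[... 699 characters left out ...]
.001])]
304 [(353, 188, [0.565, -0.075, 0.011]), (356, 179, [0.572, -0.079, 0.012]), (359, 179, [0.579, -0.083, 0.013]), (362, 185, [0.589, -0.083, 0.009]), (365, 191, [0.594, -0.09, 0.013])]
306 [(353, 186, [0.562, -0.081, 0.011]), (356, 183, [0.57, -0.084, 0.009]), (359, 182, [0.578, -0.086, 0.008]), (362, 177, [0.585, -0.091, 0.01]), (365, 195, [0.592, -0.094, 0.01])]
308 [(353, 188, [0.558, -0.089, 0.011]), (356, 188, [0.565, -0.093, 0.013]), (359, 181, [0.573, -0.096, 0.011]), (362, 177, [0.58, -0.099, 0.011]), (365, 188, [0.588, -0.102, 0.011])]
[(341, 295, [0.477, -0.172, 0.167]), (348, 298, [0.486, -0.189, 0.169]), (349, 303, [0.49, -0.188, 0.15]), (345, 290, [0.485, -0.175, 0.183])]
```

The shoe is held, with the finger tips about 15 mm above its underside. I go over the gauge next, aligned to its yaw of −8°.

```bash
python3 -c "
from h import *
row([.4973,.3065,.135],down(171.8))"
```

```text
row [-218.4, 406.8, -2.4] [0.13, -0.24, 38.19] t 6.75
```

>>> {"api": "move_arm", "payload": {
  "commands": [
    [-14, 26, -2, 0, 0, 2],
    [-32, 60, -2, 0, 0, 6],
    [-53, 99, -2, 0, 0, 12],
    [-73, 136, -2, 0, 0, 18],
    [-93, 174, -2, 0, 0, 24],
    [-114, 212, -2, 0, 0, 30],
    [-135, 252, -2, 0, 0, 36],
    [-156, 291, -2, 0, 0, 38.2]
  ]
}}

```text
clock: 7.55
tool_pos: [0.4997, 0.1745, 0.1321]
tcp_rot: [[-0.989, 0.146, -0.007], [0.146, 0.989, -0.004], [0.006, -0.005, -1.0]]
wrist_force: [0.8, -0.5, -7.2]
width: 0.0351
gripper_force: 62.5
```

```bash
python3 -c "
from h import *
row([.4973,.3065,.135],down(171.8))"
```

```text
row [21.7, 130.2, -3.4] [-0.28, -0.36, -0.18] t 7.55
```

>>> {"api": "move_arm", "payload": {
  "commands": [
    [7, 40, -2, 0, 0, 0],
    [14, 80, -2, 0, 0, 0],
    [20, 112, -2, 0, 0, 0],
    [22, 128, -2, 0, 0, 0],
    [22, 128, -2, 0, 0, 0],
    [22, 128, -2, 0, 0, 0]
  ]
}}

```text
clock: 8.15
tool_pos: [0.4983, 0.3015, 0.135]
tcp_rot: [[-0.99, 0.143, -0.004], [0.143, 0.99, -0.005], [0.003, -0.006, -1.0]]
wrist_force: [-1.0, -0.2, -8.3]
width: 0.0351
gripper_force: 62.5
```

```bash
python3 - <<'E'
from h import *
row([.4973,.3065,.095],down(171.8));o=observe();print(o["tool_pos"])
I,d=snapshot("side");J,e=snapshot("top");np.savez("side2.npz",p=I,d=d);np.savez("top2.npz",p=J,d=e)
u,v=proj("side",o["tool_pos"]).astype(int);a,b=proj("top",o["tool_pos"]).astype(int);print(u,v,a,b)
cv2.imwrite("pics/over.png",np.hstack([cv2.resize(I[v-30:v+60,u-45:u+45],(400,400),interpolation=2),cv2.resize(J[b-50:b+50,a-50:a+50],(400,400),interpolation=2)]))
E
```

```text
row [1.6, 5.0, 40.0] [-0.33, -0.19, -0.02] t 8.15
[0.49833403 0.30148362 0.13503007]
280 204 189 273
```

View pics/over.png

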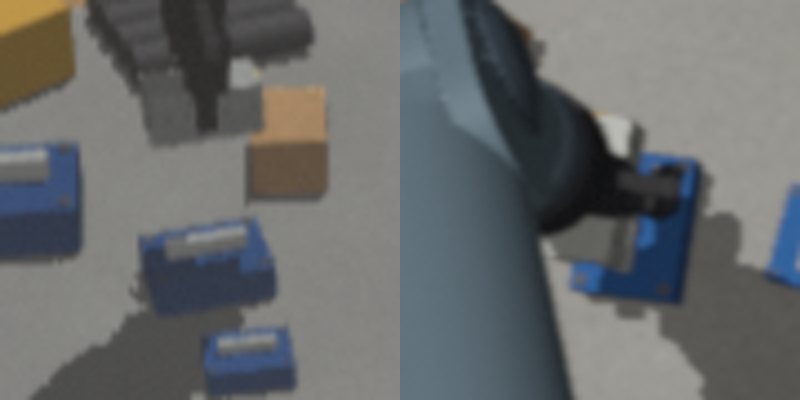

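```bash
python3 - <<'E'
from h import *
I,d=load("side","2");P=cloud("side",d);H,S,V=cv2.split(cv2.cvtColor(I,cv2.COLOR_BGR2HSV))
a=np.radians(-8.2);ex=np.array([np.cos(a),np.sin(a)]);ey=np.array([-np.sin(a),np.cos(a)])
g=np.array([.4973,.3065])
def st(nm,m):
    q=P[m];s=(q[:,:2]-g)@ex*1000;t=(q[:,:2]-g)@ey*1000
    print(nm,m.sum(),"s",np.percentile(s,[2,50,98]).round(1),"t",np.percentile(t,[5,25,50,75,95]).round(1),"z",np.percentile(q[:,2],[2,50,98]).round(3),"yaw",np.degrees(np.arctan(np.polyfit(s,t,1)[0])).round(2))
w=np.zeros(V.shape,bool);w[185:212,265:297]=1   # shoe rows
st("shoe side",w&(S<60)&(V>75)&(V<118)&(P[...,2]>.142)&(P[...,2]<.185)&(P[...,1]<.33))
w[:]=0;w[218:240,262:305]=1
for lo,hi in((75,300),(120,300)):
  st("blade",w&(S<95)&(V>lo)&(P[...,2]>.034)&(P[...,2]<.06)&(abs((P[...,:2]-g)@ey)<.03))
for v in range(221,236): print(v,[(int(V[v,u]),int(S[v,u])) for u in range(270,302,3)])
# base edges via ray plane
m=w&(H>100)&(H<125)&(S>95)&(P[...,2]>.025);st("base",m)
J,e=load("top","2");Q=cloud("top",e);P=Q;H,S,V=cv2.split(cv2.cvtColor(J,cv2.COLOR_BGR2HSV))
w[:]=0;w[235:300,170:215]=1
st("top shoe topface",w&(S<40)&(V>120)&(P[...,2]>.16)&(P[...,2]<.20))
st("top base",w&(H>100)&(H<125)&(S>95)&(P[...,2]>.02)&(P[...,2]<.045))
E
```

```text
shoe side 290 s [-38.  -14.1  39.5] t [-30.  -25.4 -23.3 -19.9   4.5] z [0.144 0.166 0.184] yaw -7.93
blade 68 s [-30.4  -1.5  26.8] t [-6.8 -3.4 -1.2  0.6  4.9] z [0.035 0.041 0.048] yaw -0.9
blade 24 s [-12.3   5.2  26.8] t [-4.7 -0.8  1.5  3.5  6.9] z [0.038 0.043 0.048] yaw -0.84
221 [(137, 6), (135, 6), (134, 4), (134, 4), (132, 6), (132, 6), (131, 6), (130, 6), (132, 8), (134, 10), (132, 6)]
222 [(135, 6), (134, 6), (135, 8), (134, 6), (133, 6), (130, 2), (129, 2), (122, 8), (132, 8), (133, 6), (132, 6)]
223 [(134, 6), (133, 6), (133, 10), (132, 4), (131, 4), (126, 22), (127, 38), (109, 30), (132, 6), (133, 6), (132, 8)]
224 [(133, 6), (132, 4), (129, 4), (127, 20), (128, 34), (124, 72), (133, 71), (109, 70), (129, 4), (133, 6), (133, 8)]
225 [(131, 4), (126, 18), (125, 35), (126, 67), (134, 72), (137, 35), (143, 25), (120, 106), (127, 4), (133, 6), (134, 8)]
226 [(124, 33), (123, 70), (121, 76), (137, 37), (144, 27), (143, 4), (136, 4), (121, 110), (128, 8), (133, 6), (134, 8)]
227 [(122, 102), (117, 59), (117, 33), (144, 4), (141, 4), (123, 4), (108, 2), (118, 112), (126, 30)
[... 592 characters left out ...]
9, 122), (101, 66), (127, 2), (133, 6)]
233 [(74, 76), (75, 68), (71, 72), (96, 109), (77, 83), (76, 81), (80, 83), (118, 121), (102, 75), (127, 2), (134, 6)]
234 [(73, 77), (71, 79), (71, 75), (74, 83), (72, 78), (73, 73), (79, 87), (109, 112), (102, 103), (124, 2), (133, 8)]
235 [(72, 78), (73, 77), (73, 77), (73, 77), (72, 81), (75, 82), (77, 83), (86, 98), (79, 87), (118, 4), (134, 8)]
base 70 s [-40.5  27.2  41.9] t [-30.4 -14.5  -8.3   5.9  24.7] z [0.025 0.029 0.033] yaw -16.85
top shoe topface 61 s [-33.5  36.9  45.5] t [-24.9 -21.6 -18.2 -13.    9.1] z [0.17  0.183 0.188] yaw -19.31
top base 408 s [-42.  -19.1  43.6] t [-31.4 -26.3 -14.   -2.7  23.1] z [0.023 0.03  0.036] yaw -16.32
```

>>> {"api": "move_arm", "payload": {
  "commands": [
    [1.5, 5.5, 10, -0.3, -0.2, 0],
    [1.5, 5.5, 35, -0.3, -0.2, 0],
    [1.5, 5.5, 65, -0.3, -0.2, 0],
    [1.5, 5.5, 80, -0.3, -0.2, 0],
    [1.5, 5.5, 88, -0.3, -0.2, 0],
    [1.5, 5.5, 88, -0.3, -0.2, 0],
    [1.5, 5.5, 88, -0.3, -0.2, 0]
  ]
}}

```text
clock: 8.95
tool_pos: [0.5006, 0.3098, 0.0508]
tcp_rot: [[-0.99, 0.144, 0.006], [0.144, 0.99, 0.006], [-0.005, 0.007, -1.0]]
wrist_force: [1.4, -0.3, -6.8]
width: 0.0351
gripper_force: 62.4
```

```bash
cat > rel.py <<'E'
from h import *
import sys
o=observe();print(o["tool_pos"].round(4),o["wrist_force"].round(1))
row([.4973,.307,.022],down(171.8))
I,d=snapshot("side");P=cloud("side",d);H,S,V=cv2.split(cv2.cvtColor(I,cv2.COLOR_BGR2HSV))
a=np.radians(-8.2);ex=np.array([np.cos(a),np.sin(a)]);ey=np.array([-np.sin(a),np.cos(a)]);g=np.array([.4973,.3065])
u,v=proj("side",o["tool_pos"]).astype(int)
w=np.zeros(V.shape,bool);w[v-18:v+14,u-22:u+22]=1;zb=o["tool_pos"][2]+.008
t=(P[...,:2]-g)@ey*1000;s=(P[...,:2]-g)@ex*1000
m=w&(S<60)&(V>70)&(P[...,2]>zb+.004)&(P[...,2]<zb+.036)&(t>-40)&(t<-8)
print("side face t",np.percentile(t[m],[10,50,90]).round(1),"s",np.percentile(s[m],[2,98]).round(1),m.sum())
cv2.imwrite(f"pics/{sys.argv[1]}.png",cv2.resize(I[v-30:v+45,u-50:u+50],(800,600),interpolation=2))
E
python3 rel.py on1
```

```text
[0.5006 0.3098 0.0508] [ 1.4 -0.3 -6.8]
row [3.0, -3.5, 28.7] [0.38, 0.3, -0.05] t 8.95
side face t [-20.7 -15.9 -12.6] s [-37.   41.4] 167
```

View pics/on1.png

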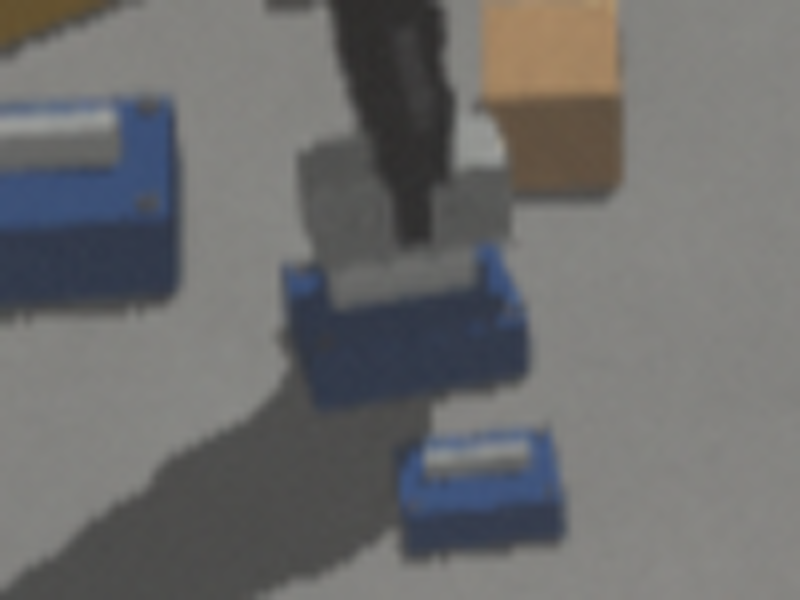

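>>> {"api": "move_arm", "payload": {
  "commands": [
    [2, -2.5, 0, 0.3, 0.2, 0],
    [2, -2.5, 3, 0.3, 0.2, 0],
    [2, -2.5, 6, 0.3, 0.2, 0],
    [2, -2.5, 9, 0.3, 0.2, 0],
    [2, -2.5, 9, 0.3, 0.2, 0],
    [2, -2.5, 9, 0.3, 0.2, 0]
  ]
}}

```text
clock: 9.6
tool_pos: [0.497, 0.3072, 0.0405]
tcp_rot: [[-0.99, 0.143, -0.0], [0.143, 0.99, -0.0], [0.0, -0.0, -1.0]]
wrist_force: [0.4, 0.7, -7.8]
width: 0.0351
gripper_force: 62.6
```

```bash
python3 rel.py on2
```

```text
[0.497  0.3072 0.0405] [ 0.4  0.7 -7.8]
row [-0.4, -0.2, 18.5] [-0.02, -0.02, -0.02] t 9.6
side face t [-24.1 -18.6 -14.7] s [-39.8  36.8] 162
```

>>> {"api": "move_arm", "payload": {
  "commands": [
    [0, 0.5, 2, 0, 0, 0],
    [0, 0.5, 4, 0, 0, 0],
    [0, 0.5, 6, 0, 0, 0],
    [0, 0.5, 6, 0, 0, 0],
    [0, 0.5, 6, 0, 0, 0]
  ]
}}

```text
clock: 10.15
tool_pos: [0.4974, 0.3083, 0.0348]
tcp_rot: [[-0.99, 0.143, 0.001], [0.143, 0.99, 0.001], [-0.001, 0.001, -1.0]]
wrist_force: [-0.2, 0.4, -8.0]
width: 0.0351
gripper_force: 62.7
```

>>> {"api": "move_arm", "payload": {
  "commands": [
    [0, 0, 2, 0, 0, 0],
    [0, 0, 4, 0, 0, 0],
    [0, 0, 6, 0, 0, 0],
    [0, 0, 8, 0, 0, 0],
    [0, 0, 8, 0, 0, 0]
  ]
}}

```text
clock: 10.65
tool_pos: [0.4973, 0.3084, 0.0265]
tcp_rot: [[-0.99, 0.143, 0.0], [0.143, 0.99, 0.001], [-0.0, 0.001, -1.0]]
wrist_force: [1.3, 2.7, -7.9]
width: 0.0351
gripper_force: 62.7
```

>>> {"api": "move_arm", "payload": {
  "commands": [
    [0, 0.5, 1, 0, 0, 0],
    [0, 0.5, 2, 0, 0, 0],
    [0, 0.5, 3, 0, 0, 0],
    [0, 0.5, 4, 0, 0, 0],
    [0, 0.5, 4, 0, 0, 0]
  ]
}}

```text
clock: 11.15
tool_pos: [0.4973, 0.3084, 0.0227]
tcp_rot: [[-0.99, 0.143, 0.0], [0.143, 0.99, 0.0], [-0.0, 0.0, -1.0]]
wrist_force: [1.2, 1.7, -7.8]
width: 0.0353
gripper_force: 62.7
```

>>> {"api": "move_arm", "payload": {
  "commands": [
    [0, 0, 0.5, 0, 0, 0],
    [0, 0, 1, 0, 0, 0],
    [0, 0, 1.5, 0, 0, 0],
    [0, 0, 2, 0, 0, 0]
  ]
}}

```text
clock: 11.55
tool_pos: [0.4973, 0.3084, 0.0222]
tcp_rot: [[-0.99, 0.143, -0.001], [0.143, 0.99, 0.001], [0.001, 0.0, -1.0]]
wrist_force: [-4.8, -0.5, 8.9]
width: 0.0353
gripper_force: 64.3
```

Contact came at the expected seat height (TCP 0.022, underside ≈ 0.030). I press slightly more and check the shoe's top height numerically.

>>> {"api": "move_arm", "payload": {
  "commands": [
    [0, 0, 0.7, 0, 0, 0],
    [0, 0, 0.7, 0, 0, 0],
    [0, 0, 0.7, 0, 0, 0]
  ]
}}

```text
clock: 11.85
tool_pos: [0.4973, 0.3084, 0.0222]
tcp_rot: [[-0.99, 0.143, -0.001], [0.143, 0.99, 0.001], [0.002, 0.001, -1.0]]
wrist_force: [-6.2, -1.2, 9.8]
width: 0.0353
gripper_force: 64.8
```

```bash
python3 - <<'E'
from h import *
for n in("side","top"):
    I,d=snapshot(n);np.savez(f"{n}3.npz",p=I,d=d);P=cloud(n,d);H,S,V=cv2.split(cv2.cvtColor(I,cv2.COLOR_BGR2HSV))
    r=np.linalg.norm(P[...,:2]-[.4973,.3084],axis=-1)<.05
    m=r&(S<45)&(V>115)&(P[...,2]>.055)&(P[...,2]<.09)
    print(n,"top face z",m.sum(),np.percentile(P[m][:,2],[10,50,90]).round(4))
    m=r&(S<60)&(V>60)&(P[...,2]>.015)&(P[...,2]<.1);print(" grey z",np.percentile(P[m][:,2],[1,5,50,95]).round(4))
    if n=="side":
        u,v=proj(n,[.4973,.3084,.05]).astype(int)
        for vv in range(v-6,v+16,1): print(vv,[(int(V[vv,uu]),int(S[vv,uu]),round(float(P[vv,uu,2]),3)) for uu in range(u-12,u+13,6)])
E
```

```text
side top face z 33 [0.0658 0.0689 0.0714]
 grey z [0.0263 0.0291 0.057  0.0717]
219 [(133, 4, 0.004), (89, 3, 0.064), (48, 0, 0.121), (61, 4, 0.114), (144, 5, 0.069)]
220 [(119, 4, 0.068), (83, 3, 0.069), (47, 0, 0.113), (61, 4, 0.109), (148, 7, 0.07)]
221 [(97, 3, 0.068), (81, 3, 0.068), (47, 11, 0.107), (62, 4, 0.105), (139, 6, 0.065)]
222 [(91, 6, 0.07), (82, 6, 0.069), (49, 10, 0.104), (58, 9, 0.098), (113, 5, 0.068)]
223 [(90, 6, 0.066), (83, 3, 0.065), (49, 5, 0.101), (54, 5, 0.095), (91, 6, 0.067)]
224 [(94, 5, 0.058), (86, 6, 0.068), (49, 5, 0.093), (65, 4, 0.089), (89, 6, 0.06)]
225 [(96, 3, 0.05), (90, 8, 0.07), (50, 5, 0.092), (81, 3, 0.06), (91, 6, 0.061)]
226 [(93, 3, 0.046), (87, 6, 0.066), (54, 5, 0.071), (90, 3, 0.057), (91, 6, 0.053)]
227 [(90, 14, 0.043), (87, 6, 0.059), (58, 4, 0.063), (90, 6, 0.051), (85, 3, 0.049)]
228 [(94, 54, 0.034), (86, 9, 0.059), (61, 4, 0.064), (86, 6, 0.047), (85, 6, 0.045)]
229 [(102, 90, 0.026), (85, 6, 0.052), (61, 4, 0.06), (86, 3, 0.046), (86, 6, 0.04)]
230 [(93, 90, 0.03), (86, 6, 0.049), (62, 0, 0.056), (86, 3, 0.041), (84, 3, 0.03
[... 273 characters left out ...]
0, 66, 0.024), (82, 12, 0.035), (77, 50, 0.027), (76, 77, 0.026), (102, 105, 0.028)]
235 [(67, 61, 0.026), (78, 46, 0.03), (70, 73, 0.029), (78, 85, 0.028), (79, 90, 0.031)]
236 [(67, 57, 0.021), (72, 74, 0.03), (74, 79, 0.031), (77, 83, 0.029), (75, 78, 0.022)]
237 [(67, 49, 0.008), (75, 82, 0.032), (76, 84, 0.025), (75, 78, 0.024), (73, 77, 0.02)]
238 [(69, 33, 0.009), (76, 81, 0.027), (76, 81, 0.021), (73, 77, 0.019), (73, 77, 0.014)]
239 [(72, 32, 0.006), (76, 77, 0.024), (76, 77, 0.019), (74, 79, 0.014), (75, 78, 0.012)]
240 [(73, 14, 0.001), (75, 82, 0.018), (74, 83, 0.015), (74, 79, 0.012), (74, 72, 0.005)]
top top face z 49 [0.0673 0.0716 0.0755]
 grey z [0.0311 0.0349 0.0693 0.0745]
```

Top face at about 0.070 and the grey meets the base top at about 0.03, so the shoe is seated. I lift straight off and refine the lens pose from the first, unobstructed pictures.

>>> {"api": "move_arm", "payload": {
  "commands": [
    [0, 0, -5, 0, 0, 0],
    [0, 0, -15, 0, 0, 0],
    [0, 0, -30, 0, 0, 0],
    [0, 0, -60, 0, 0, 0],
    [0, 0, -100, 0, 0, 0],
    [0, 0, -130, 0, 0, 0],
    [0, 0, -130, 0, 0, 0]
  ]
}}

```text
clock: 12.65
tool_pos: [0.5019, 0.3086, 0.1557]
tcp_rot: [[-0.989, 0.145, 0.009], [0.145, 0.989, 0.006], [-0.008, 0.007, -1.0]]
wrist_force: [3.0, 0.4, -7.9]
width: 0.0351
gripper_force: 63.0
```

```bash
python3 - <<'E'
from h import *
a=np.radians(-168.3);t=.45
X=np.array([np.cos(t)*np.cos(a),np.cos(t)*np.sin(a),-np.sin(t)]);Y=np.cross([0,0,1],X);Y/=np.linalg.norm(Y);Z=np.cross(X,Y)
g=np.array([.668,.041,.272])
for n in("side","top"):
    I,d=load(n);P=cloud(n,d);H,S,V=cv2.split(cv2.cvtColor(I,cv2.COLOR_BGR2HSV))
    q=(P-g)@np.c_[X,Y,Z]*1000
    m=(np.hypot(q[...,1],q[...,2])<45)&(abs(q[...,0]+50)<90)
    bins=np.arange(-140,35,10)
    for b in bins:
        k=m&(q[...,0]>=b)&(q[...,0]<b+10)
        if k.sum()>3: print(n,b,k.sum(),"y",np.percentile(q[k][:,1],[3,50,97]).round(1),"z",np.percentile(q[k][:,2],[3,50,97]).round(1),"V",np.percentile(V[k],[10,50,90]))
    k=m&(q[...,0]>-30)
    if n=="side":
        u,v=proj(n,g).round().astype(int)
        for vv in range(v-14,v+15): print(vv,''.join('%4d'%V[vv,uu] if m[vv,uu] else '   .' for uu in range(u-13,u+15)),"| x",' '.join('%3.0f'%q[vv,uu,0] if m[vv,uu] else '.' for uu in range(u-12,u+12,4)))
        print(u)
E
```

```text
side -140 28 y [ 2.4  8.  10.4] z [11.3 33.1 43.5] V [ 86.4  98.  100. ]
side -130 58 y [-6.2  5.7 17. ] z [-9.2 25.9 41.3] V [79. 95. 98.]
side -120 86 y [-18.9   7.4  25.1] z [-19.9   2.   21.7] V [44.  65.5 97. ]
side -110 74 y [-23.6  10.8  39.6] z [-16.2  -0.3   3.7] V [ 43.   47.  130.7]
side -100 93 y [-21.2  21.2  38.4] z [-34.3  -2.2   3.4] V [44.  48.  84.8]
side -90 75 y [-22.   19.8  25.5] z [-37.    1.    6.8] V [ 53.4  98.  167. ]
side -80 83 y [-19.   19.7  25.3] z [-33.    2.6   7.3] V [ 98. 154. 169.]
side -70 85 y [-20.3  17.   25.7] z [-34.6   2.7   8.1] V [ 98. 163. 168.]
side -60 77 y [-20.3  15.6  26.1] z [-35.3   3.7   7.9] V [ 97. 163. 167.]
side -50 85 y [-19.3  20.6  26.8] z [-36.3   3.7   7.6] V [ 97. 145. 165.]
side -40 86 y [-18.4  15.4  24.3] z [-33.9  -1.4   7.2] V [ 48.   72.5 111.5]
side -30 55 y [-11.6  11.6  21.6] z [-24.6  -2.    3.2] V [48.  51.  57.8]
side -20 55 y [-11.6  12.1  23.7] z [-23.9  -3.7   3.9] V [48.  53.  82.6]
side -10 50 y [-7.6 17.2 27.9] z [-30.4  -1.9   8.6] V [104.  148.  187.1]
side 0 130 y [-16.4   7.6  27.2] z [-35.1  -9.2 
[... 4444 characters left out ...]
2.8] z [-0.7  5.5  9.4] V [121.5 180.  187. ]
top -80 120 y [-22.1   0.2  23.1] z [1.8 5.8 9.1] V [172.9 182.  184. ]
top -70 119 y [-22.3   0.6  23.7] z [0.5 5.4 9.4] V [166.2 179.  182. ]
top -60 118 y [-21.7   1.3  24. ] z [1.9 6.1 9.6] V [162.7 177.  179. ]
top -50 110 y [-21.2   0.9  23.6] z [0.7 6.1 8.8] V [141. 172. 176.]
top -40 91 y [-18.1   1.4  20.4] z [-10.9   1.    6.2] V [61. 65. 99.]
top -30 100 y [-18.    0.8  21.3] z [-13.6   0.1   5.8] V [60.  64.  69.1]
top -20 95 y [-17.4   2.4  21.2] z [-12.7  -0.7   5.7] V [58. 63. 77.]
top -10 127 y [-21.7   1.1  25.9] z [-16.7   3.1   9.9] V [118.6 167.  192.4]
top 0 59 y [-22.    0.1  24.6] z [-10.2   2.2   8.6] V [121.8 156.  187. ]
```

```bash
cat >> h.py <<'E'
def axes(yaw,t=.45):
    a=np.radians(yaw);X=np.array([np.cos(t)*np.cos(a),np.cos(t)*np.sin(a),-np.sin(t)]);Y=np.cross([0,0,1],X);Y/=np.linalg.norm(Y);return np.c_[X,Y,np.cross(X,Y)]
E
python3 - <<'E'
from h import *
A=axes(-167.8);g=np.array([.668,.041,.272])
I,d=load("side");P=cloud("side",d);V=I.max(-1);q=(P-g)@A*1000
near=np.zeros(V.shape,bool);near[186:212,360:392]=1
near&=np.linalg.norm(q,axis=-1)<50
for nm,m in(("dark",near&(V<75)&(q[...,0]>4)),("disc",near&(q[...,0]>4.5)),("white",near&(V>125)&(q[...,0]>-15))):
    m=cv2.morphologyEx(m.astype(np.uint8),cv2.MORPH_OPEN,np.ones((2,2)))
    ct=max(cv2.findContours(m,0,1)[0],key=cv2.contourArea);e=cv2.fitEllipse(cv2.convexHull(ct));M=cv2.moments(m,True);c=(M["m10"]/M["m00"],M["m01"]/M["m00"])
    k=m>0;print(nm,m.sum(),"ell",np.round(e[0],1),np.round(e[1],1),round(e[2]),"cen",np.round(c,1),"q med",np.median(q[k],0).round(1),"y",np.percentile(q[k][:,1],[2,98]).round(1),"z",np.percentile(q[k][:,2],[2,98]).round(1))
    for cc in(e[0],c):
        o,r=ray("side",*cc);s=((g+A[:,0]*.0085-o)@A[:,0])/(r@A[:,0]);p=o+s*r;print("   centre",p.round(4),((p-g)@A*1000).round(1))
E
```

```text
dark 55 ell [372.2 202.1] [ 4.4 14.2] 136 cen [372.2 202.1] q med [  8.2   9.8 -13.9] y [-11.2  23.1] z [-32.    0.9]
   centre [0.6684 0.0314 0.2559] [  8.5   9.5 -13.8]
   centre [0.6684 0.0314 0.2558] [  8.5   9.5 -13.9]
disc 98 ell [372.5 202.2] [ 6.6 18.2] 137 cen [372.5 202.3] q med [  7.9   7.1 -14.9] y [-235.5   26.9] z [-359.3    4.6]
   centre [0.6684 0.0299 0.2565] [  8.5  10.9 -13.1]
   centre [0.6687 0.0304 0.2556] [  8.5  10.5 -14.1]
white 58 ell [373.9 197.9] [ 6.6 14.3] 130 cen [374.1 197.3] q med [nan nan nan] y [nan nan] z [nan nan]
   centre [0.6591 0.0096 0.2842] [ 8.5 28.8 17.6]
   centre [0.6578 0.0066 0.2882] [ 8.5 31.5 22.1]
```

```bash
cat > tgt.py <<'E'
from h import *
import sys
g=np.array([.668,.041,.272]);A=axes(-167.8)
G=g+A@np.array([.0085,.002,-.0145]);F=G+.12*A[:,0]
R=np.c_[A[:,0],-A[:,1],-A[:,2]]
b=float(sys.argv[1])/1000
p=F-R@np.array([-.0403,0,-.028])+b*A[:,0]
print("glass",G.round(4),"F",F.round(4),"tcp",p.round(4));row(p,R);print(observe()["joints"].round(0),observe()["tool_pos"].round(4))
E
python3 tgt.py 60
```

```text
glass [0.6671 0.0388 0.2552] F [0.5615 0.0159 0.2031] tcp [ 0.4851 -0.0006  0.1342]
row [-28.2, -308.5, 19.5] [-4.31, -24.95, -20.28] t 12.65
[-64.  21.  35. 105. -14.  57.  58.] [0.5019 0.3086 0.1557]
```

>>> {"api": "move_arm", "payload": {
  "commands": [
    [-4, -40, 0, 0, -3, -2],
    [-8, -85, 4, -1, -9, -6],
    [-14, -130, 8, -2, -15, -10],
    [-20, -175, 12, -3, -20, -14],
    [-24, -220, 16, -4, -24, -18],
    [-27, -265, 19, -4.3, -25, -20.3],
    [-28, -300, 19, -4.3, -25, -20.3],
    [-28, -308, 19, -4.3, -25, -20.3]
  ]
}}

```text
clock: 13.45
tool_pos: [0.4754, -0.0063, 0.1271]
tcp_rot: [[-0.889, -0.204, 0.409], [-0.186, 0.979, 0.084], [-0.417, -0.001, -0.909]]
wrist_force: [-0.4, -0.0, -6.4]
width: 0.0351
gripper_force: 63.2
```

>>> {"api": "move_arm", "payload": {
  "commands": [
    [0, 0, 0, 0, 0, 0],
    [0, 0, 0, 0, 0, 0],
    [0, 0, 0, 0, 0, 0],
    [0, 0, 0, 0, 0, 0],
    [0, 0, 0, 0, 0, 0]
  ]
}}

```text
clock: 13.95
tool_pos: [0.4809, 0.0004, 0.131]
tcp_rot: [[-0.883, -0.216, 0.417], [-0.198, 0.976, 0.088], [-0.426, -0.005, -0.905]]
wrist_force: [-0.5, 0.4, -6.7]
width: 0.0352
gripper_force: 63.2
```

```bash
python3 tgt.py 60; cat > meas.py <<'E'
from h import *
g=np.array([.668,.041,.272]);A=axes(-167.8);G=g+A@np.array([.0085,.002,-.0145])
o=observe();R=o["tcp_rot"];print("tool axes vs A deg",Ro.from_matrix(np.c_[A[:,0],-A[:,1],-A[:,2]].T@R).as_rotvec(degrees=True).round(2),"F wanted 120,0,0; tool-based front:",((o["tool_pos"]+R@np.array([-.0403,0,-.028])-G)@A*1000).round(1))
for n in("side","top"):
    I,d=snapshot(n);np.savez(f"{n}4.npz",p=I,d=d);P=cloud(n,d);H,S,V=cv2.split(cv2.cvtColor(I,cv2.COLOR_BGR2HSV))
    q=(P-G)@A*1000
    c=((o["tool_pos"]-G)@A*1000)
    m=(S<60)&(V>60)&(abs(q[...,0]-c[0])<50)&(abs(q[...,1]-c[1])<30)&(abs(q[...,2]-c[2]-25)<40)
    k=cv2.morphologyEx(m.astype(np.uint8),cv2.MORPH_OPEN,np.ones((2,2)))>0
    x=q[k];print(n,k.sum(),"tcp in cam",c.round(1),"x",np.percentile(x[:,0],[1,5,50,95,99]).round(1),"y",np.percentile(x[:,1],[1,5,50,95,99]).round(1),"z",np.percentile(x[:,2],[1,5,50,95,99]).round(1))
    ys,xs=np.nonzero(k);print(" px",xs.min(),xs.max(),ys.min(),ys.max())
E
python3 meas.py
```

```text
glass [0.6671 0.0388 0.2552] F [0.5615 0.0159 0.2031] tcp [ 0.4851 -0.0006  0.1342]
row [-4.9, -1.9, -1.2] [-0.14, -0.58, 0.38] t 13.95
[-60. -10.  57. 139.  12.  22.  90.] [4.809e-01 4.000e-04 1.310e-01]
tool axes vs A deg [ 0.14  0.58 -0.38] F wanted 120,0,0; tool-based front: [184.6  -2.2  -1.6]
side 408 tcp in cam [225.2  -1.8 -29.2] x [nan nan nan nan nan] y [nan nan nan nan nan] z [nan nan nan nan nan]
 px 294 327 242 275
top 370 tcp in cam [225.2  -1.8 -29.2] x [nan nan nan nan nan] y [nan nan nan nan nan] z [nan nan nan nan nan]
 px 312 336 263 286
```

>>> {"api": "move_arm", "payload": {
  "commands": [
    [-15, -2, -1, -0.1, -0.6, 0.4],
    [-35, -2, -1, -0.1, -0.6, 0.4],
    [-44, -2, -1, -0.1, -0.6, 0.4],
    [-44, -2, -1, -0.1, -0.6, 0.4],
    [-44, -2, -1, -0.1, -0.6, 0.4],
    [-44, -2, -1, -0.1, -0.6, 0.4],
    [-44, -2, -1, -0.1, -0.6, 0.4]
  ]
}}

```text
clock: 14.75
tool_pos: [0.5184, 0.0059, 0.1497]
tcp_rot: [[-0.881, -0.209, 0.424], [-0.187, 0.978, 0.091], [-0.434, 0.001, -0.901]]
wrist_force: [-0.0, 0.1, -6.7]
width: 0.0351
gripper_force: 63.2
```

```bash
sed -i 's/k=cv2.morph.*/k=m/' meas.py; python3 meas.py; python3 tgt.py 0; python3 - <<'E'
from h import *
I,_=load("side","4");J,_=load("top","4")
cv2.imwrite("pics/insp.png",np.vstack([np.hstack([cv2.resize(I[165:285,285:415],(400,370),interpolation=2),cv2.resize(J[120:300,225:420],(400,370),interpolation=2)])]))
E
```

```text
tool axes vs A deg [0.02 0.07 0.17] F wanted 120,0,0; tool-based front: [142.7   0.8  -0.8]
side 403 tcp in cam [183.    0.7 -28.8] x [143.2 145.7 199.1 222.6 223.3] y [-19.6 -13.5  16.5  22.1  27.2] z [-19.7 -16.7  14.5  21.8  30. ]
 px 305 339 230 264
top 374 tcp in cam [183.    0.7 -28.8] x [139.  139.7 157.3 175.3 176.9] y [-20.4 -15.6   1.9  20.2  27.4] z [-17.   -7.5  19.2  23.8  30.8]
 px 309 335 243 266
glass [0.6671 0.0388 0.2552] F [0.5615 0.0159 0.2031] tcp [0.5379 0.0108 0.1603]
row [-22.0, 0.9, -0.6] [-0.03, -0.01, -0.18] t 14.85
[-67.  -7.  64. 134.   5.  24.  96.] [0.519  0.0059 0.1502]
```

View pics/insp.png

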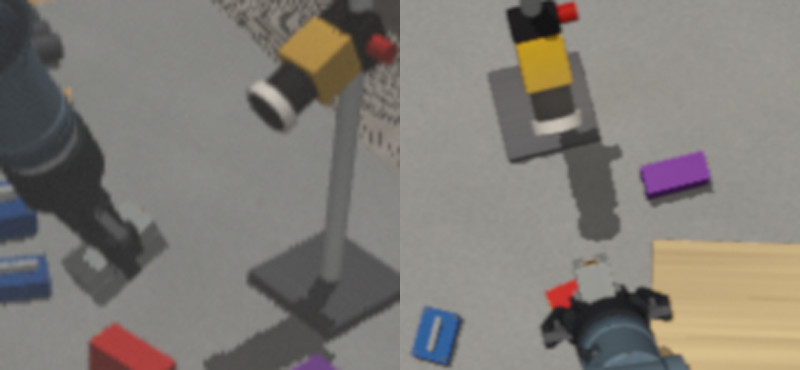

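The crops show the shoe aimed at the lens, with brass on the lens-side end, and measured extents agree with the tool-based estimate. Close the last 22 mm.

>>> {"api": "move_arm", "payload": {
  "commands": [
    [-8, 0.9, -0.6, 0, 0, -0.2],
    [-16, 0.9, -0.6, 0, 0, -0.2],
    [-22, 0.9, -0.6, 0, 0, -0.2],
    [-22, 0.9, -0.6, 0, 0, -0.2],
    [-22, 0.9, -0.6, 0, 0, -0.2],
    [-22, 0.9, -0.6, 0, 0, -0.2]
  ]
}}

```text
clock: 15.45
tool_pos: [0.538, 0.011, 0.1603]
tcp_rot: [[-0.88, -0.212, 0.425], [-0.191, 0.977, 0.091], [-0.434, -0.001, -0.901]]
wrist_force: [-0.0, -0.9, -7.5]
width: 0.0353
gripper_force: 63.2
```

```bash
python3 meas.py; python3 - <<'E'
from h import *
g=np.array([.668,.041,.272]);A=axes(-167.8);G=g+A@np.array([.0085,.002,-.0145])
pc=lambda x:np.percentile(x,[2,10,50,90,98]).round(1)
for n in("side","top"):
    I,d=load(n,"4");P=cloud(n,d);H,S,V=cv2.split(cv2.cvtColor(I,cv2.COLOR_BGR2HSV));q=(P-G)@A*1000;x,y,z=q[...,0],q[...,1],q[...,2]
    b=(abs(x-160)<50)&(abs(y)<35)&(abs(z)<28)&(S<60)
    m=b&(V>118)&(z>10);print(n,"topface",m.sum(),"x",pc(x[m]),"y",pc(y[m]),"z",pc(z[m]))
    k=np.polyfit(x[m],z[m],1);print("  pitch slope deg",np.degrees(np.arctan(k[0])).round(2))
    for lo in range(118,205,8):
        j=m&(x>=lo)&(x<lo+8)
        if j.sum()>12: print("   x",lo,j.sum(),"y",np.percentile(y[j],[4,96]).round(1))
    if n=="side":
        m=b&(V>65)&(V<118)&(y>8);print(" near face",m.sum(),"x",pc(x[m]),"y",pc(y[m]),"z",pc(z[m]));print("  yaw slope",np.degrees(np.arctan(np.polyfit(x[m],y[m],1)[0])))
    for nm,mm in(("yellow",(H>15)&(H<28)&(S>130)),("ring",(S<60)&(V>130))):
        j=mm&(abs(x+ (60 if nm=="yellow" else 5))<(60 if nm=="yellow" else 15))&(abs(y)<35)&(abs(z)<40);print(" ",nm,j.sum(),"x",pc(x[j]),"y",pc(y[j]),"z",pc(z[j]))
    m=(H>8)&(H<30)&(S>70)&(abs(x-120)<15)&(abs(y)<20)&(abs(z)<25);print(" brass",m.sum(),np.median(q[m],0).round(1) if m.sum() else "")
E
```

```text
tool axes vs A deg [ 0.04  0.04 -0.05] F wanted 120,0,0; tool-based front: [ 1.199e+02 -2.000e-01 -1.000e-01]
side 403 tcp in cam [ 1.603e+02 -1.000e-01 -2.800e+01] x [121.  122.8 176.8 200.  200.6] y [-21.7 -15.4  16.   22.2  27.9] z [-20.4 -16.8  14.4  22.9  32.8]
 px 311 344 224 258
top 358 tcp in cam [ 1.603e+02 -1.000e-01 -2.800e+01] x [116.9 117.4 133.6 151.5 153.1] y [-25.  -17.7   0.5  18.6  23.8] z [-17.4  -6.9  19.7  23.8  26.1]
 px 305 330 234 257
side topface 76 x [119.8 122.  130.3 180.5 183.3] y [-17.3 -11.9   1.3  13.7  16.2] z [15.4 16.8 19.7 21.3 23.1]
  pitch slope deg 0.77
   x 118 23 y [-19.   13.6]
   x 126 20 y [-14.2  13.9]
   x 174 23 y [-4.4 16.1]
 near face 233 x [121.6 126.6 174.1 196.7 200. ] y [10.  15.2 18.  21.6 29.5] z [-20.  -15.6   0.7  19.2  22.2]
  yaw slope -0.9099665304656497
  yellow 233 x [-95.6 -89.3 -70.8 -51.7 -48.4] y [-22.8 -18.1  -0.   19.4  22. ] z [14.8 16.9 19.4 22.  23.4]
  ring 62 x [-16.9 -15.2  -8.8  -4.4  -2.9] y [-13.7  -7.2   8.7  21.2  23.7] z [ 4.5  8.5 17.5 22.9 23.9]
 brass 0 
top topface 277 x [117.3 119.5 133.7 149.  152. ] y [-16.1 -13.3   1.   15.2  18.2] z [15.4 17.5 20.5 23.3 24.5]
  pitch slope deg 0.8
   x 118 63 y [-15.   17.4]
   x 126 66 y [-15.3  17.8]
   x 134 58 y [-15.2  17.2]
   x 142 60 y [-15.4  17.6]
   x 150 18 y [-13.2  14.2]
  yellow 591 x [-98.8 -94.7 -74.5 -53.9 -49.9] y [-24.  -20.1  -1.6  16.9  21. ] z [12.2 16.8 20.1 22.9 24.8]
  ring 157 x [-16.9 -16.4 -11.4  -5.5  -4.3] y [-24.5 -21.2  -2.2  17.7  22.4] z [-1.6  8.  18.7 23.  25. ]
 brass 9 [116.8   2.5  13.2]
```

>>> {"api": "move_arm", "payload": {
  "commands": [
    [0, 1.2, 0, 0, 0, 0],
    [0, 1.2, 0, 0, 0, 0],
    [0, 1.2, 0, 0, 0, 0],
    [0, 1.2, 0, 0, 0, 0],
    [0, 1.2, 0, 0, 0, 0],
    [0, 1.2, 0, 0, 0, 0],
    [0, 1.2, 0, 0, 0, 0],
    [0, 1.2, 0, 0, 0, 0]
  ]
}}

```text
clock: 16.35
tool_pos: [0.5385, 0.0122, 0.1609]
tcp_rot: [[-0.88, -0.212, 0.426], [-0.191, 0.977, 0.091], [-0.436, -0.001, -0.9]]
wrist_force: [-0.9, -1.0, -7.7]
width: 0.0352
gripper_force: 63.2
```

```bash
python3 - <<'E'
from h import *
o=observe();print(o["tool_pos"],abs(o["joint_velocities"]).max(),o["gripper_force"]);print(close_job())
E
```

```text
[0.53847024 0.01215773 0.16086012] 0.12782178384102888 63.188644498586655
the job is handed in; nothing more can be done
None
```

I seated the shoe fully on the middle gauge's blade and handed in at 16.35 s with it held steady at the lens: bushed end facing the glass, slot down, 120 mm away and centred on the axis to an estimated 2 mm.

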